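Fit the bin divider and tip in the spacers

TASK

Slide the yellow divider out of its black stand and down into the grooves across the middle of the blue bin until it is fully home on the bin's floor. Then swing the red-handled lever right over towards the bin to tip the black pan, so that all three steel spacers drop into the compartment under the pan while the brass spacers stay on the other side. Leave the divider home and do not push the spool, the flange or the screwdriver about.

Things in the scene. Friction and masses are not known exactly. Their poses are not given: they have to be found in the camera images.
- station: Fixed kitting station: 10 mm aluminium base plate (x -95 to 95, y -113 to 149 mm) with a blue open bin and a tipping pan. Origin: on the table under the bin's middle, z up; place and yaw vary. Bin inside: x -58 to 58, y -100 to 100, floor z = 14, rim z = 90 mm, walls 4 mm, rim lip out to |x| = 66. Groove for the divider at y = 0; compartment under the pan: y > 0.
- groove_floor (a point): Bin floor at the middle of the groove line, station (0, 0, 14) mm. On each wall at x = -58 and 58 two upright ribs, 8 mm proud, leave a groove 7.5 mm wide in y; above z = 78 mm they flare to about 17 mm at the rim. Home: the divider's origin is here, its x along station x, either way round.
- divider: Loose yellow plastic panel, upright: 110 wide (x), 5 thick (y), 76 mm high, lowest 10 mm only 104 wide. Grip tab on the middle of its top edge: 40 wide (x), 10 thick (y), 30 mm high, so 106 mm in all; 40 to 85 g. Origin: centre of its lower edge, z up. Starts in the stand's slot, bottom 6 mm above the table. When home, the panel is flush with the bin's rim.
- stand: Fixed black stand for the divider: foot 130 x 70 x 6 mm with two plates 120 mm long (x), 8 mm thick and 36 mm high above the table, leaving an 8 mm slot along its x at y = 0. Origin under its middle; its place and yaw vary.
- cradle (a joint): Tilt of the black pan about its level axle, rad: 0 = pan level (start), grows as it tips towards the bin (towards station -y), stop at 1.9. The lever is fixed to the pan. Stiff pivot (about 0.15 Nm): it stays where it is left. Empties for sure from about 1.8 rad.
- pivot (a point): Middle of the pan's axle (along station x), at station (0, 75, 135) mm. The black pan, 74 mm wide in x, starts at y 47 to 127, z 110 to 144 mm, spout on the bin side; when tipped its far side swings up and its lip points down into the compartment. Two grey uprights outside the bin at x = -80 and 80, y = 75 (10 mm thick in x, 36 mm in y, top z = 147 mm).
- lever_grip (a point): Grip point on the lever's red round bar: 12 mm diameter, along station x from -94 to -150 mm; this point at x = -124, 100 mm from the axle line. The lever arm is at x -98 to -90. At joint 0 the lever points away from the bin, 30 degrees up (grip at y 162, z 185 mm); it goes up, over and towards the bin. Angle from +y towards z = 30 degrees + joint. Pinch the bar from above.
- steel1_center (a point): Solid steel spacer, a plain upright cylinder 16 mm in diameter and 12 mm high, 18 g, one of three that start in a row on the pan's floor. The point is its middle.
- steel2_center (a point): Solid steel spacer, a plain upright cylinder 16 mm in diameter and 12 mm high, 18 g, one of three that start in a row on the pan's floor. The point is its middle.
- steel3_center (a point): Solid steel spacer, a plain upright cylinder 16 mm in diameter and 12 mm high, 18 g, one of three that start in a row on the pan's floor. The point is its middle.
- steel1: The same first steel spacer; origin at the centre of one flat end.
- steel2: The same second steel spacer; origin at the centre of one flat end.
- steel3: The same third steel spacer; origin at the centre of one flat end.
- brass1_center (a point): Solid brass spacer, a plain cylinder 16 mm in diameter and 12 mm high, one of two that start on the bin's floor in the compartment away from the pan (station -y side). The point is its middle.
- brass2_center (a point): Solid brass spacer, a plain cylinder 16 mm in diameter and 12 mm high, one of two that start on the bin's floor in the compartment away from the pan (station -y side). The point is its middle.
- spool: Bystander: metal spool standing upright, 56 mm in diameter, 44 mm high. Origin under its middle.
- flange: Bystander: machined steel flange, 64 mm in diameter, 24 mm high, lying flat. Origin under its middle.
- driver: Bystander: blue-handled screwdriver about 160 mm long lying on the bench. Origin under its middle, handle to its -x.

How it is judged (in metres and radians):
On the way, in this order (a step that is already met when the one before it is completed fails the run):
1. the divider is fully home in the grooves, the pan not yet tipped and the steel spacers still in it (z of divider in the frame of station below 0.018 m and y of divider in the frame of station between -0.004 and 0.004 m and x of divider in the frame of station between -0.006 and 0.006 m and angle between divider's own z axis and vertical below 0.08 rad and angle between the x axis of divider and the x axis of station, either way round below 0.08 rad and value of joint cradle below 0.5 rad and z of each of steel1_center, steel2_center, steel3_center in the frame of station above 0.1 m), for 0.2 s.
2. the pan has been tipped past 1 rad with the lever (value of joint cradle above 1 rad), for 0.1 s.
At the end, for the whole second after the job is handed in: Divider home: bottom within 4 mm of the bin floor, 6 mm along and 4 mm across the groove line, upright and in line within 0.08 rad, at rest. All steel spacers in the bin on the pan side of it, both brass ones on the other side. The pan may stay tipped or be swung back (z of divider in the frame of station below 0.018 m and y of divider in the frame of station between -0.004 and 0.004 m and x of divider in the frame of station between -0.006 and 0.006 m and angle between divider's own z axis and vertical below 0.08 rad and angle between the x axis of divider and the x axis of station, either way round below 0.08 rad and x of steel1_center in the frame of station between -0.058 and 0.058 m and y of steel1_center in the frame of station between 0.003 and 0.1 m and z of each of steel1_center, steel2_center, steel3_center, brass1_center, brass2_center in the frame of station below 0.075 m and x of steel2_center in the frame of station between -0.058 and 0.058 m and y of steel2_center in the frame of station between 0.003 and 0.1 m and x of steel3_center in the frame of station between -0.058 and 0.058 m and y of steel3_center in the frame of station between 0.003 and 0.1 m and x of brass1_center in the frame of station between -0.058 and 0.058 m and y of brass1_center in the frame of station between -0.1 and -0.003 m and x of brass2_center in the frame of station between -0.058 and 0.058 m and y of brass2_center in the frame of station between -0.1 and -0.003 m and linear speed of divider below 0.02 m/s and linear speed of each of steel1, steel2, steel3 below 0.1 m/s); the robot touches nothing.
It fails at once if the spool is pushed more than 30 mm (distance of spool from where it was at the start of the episode above 0.03 m).
It fails at once if the flange is pushed more than 30 mm (distance of flange from where it was at the start of the episode above 0.03 m).
It fails at once if the driver is pushed more than 30 mm (distance of driver from where it was at the start of the episode above 0.03 m).
It also fails if it takes over 54 s, if anything falls off the work surface, if the arm or the gripper's body presses on something with over 40 N, if the wrist force passes 120 N, or if a joint passes its speed limit or range.

ROBOT

A 7-joint arm with a two-finger parallel gripper is mounted at the origin on the work surface. World frame = base frame: x ahead of the robot, y to its left, z up, the work surface at z = 0. Lengths are in m, angles in degrees, forces in N, time in s.
With the tool pointing down it reaches from about 0.4 to 0.85 m from the base axis. Payload 10.4 kg.
Tool frame: the origin (TCP) lies at the very end of the fingers, on their centre line; the grasp point (between the pads) lies env.grip_point_offset behind it (env.grip_point_offset is the distance from the TCP to the grasp point, in m); z points along the fingers, y is the line along which they close (so a half turn about z gives the same grasp; the last joint's range is limited). The gripper opens to 85 mm and grips with 20 to 120 N. Pads are 22 mm wide; open, the fingers measure 114 mm over their backs; the gripper's body (76 mm by 85 mm) begins 54 mm behind the grasp point. The pads swing forward as they close: fully open they stand 13 mm farther back than shut.
Start: joints at [-65.18, 19.034, -3.707, 83.658, 1.238, 77.344, -5.071], TCP at [0.275, 0.561, 0.231] pointing down, gripper open.
Joint ranges: [-148.97, 148.97], [-28.65, 121.19], [-84.17, 76.75], [9.2, 138.47], [-72.65, 252.65], [3.7, 117.97], [-149.18, 149.18]. Speed limits (degrees/s): [127.2, 127.2, 159.86, 159.86, 180, 180, 180].

INTERFACE

Orientations are given as a 3x3 rotation matrix whose columns are the frame's x, y, z axes.
In Python, from rig import env gives the robot as it stands.
- The arm moves only by the tool arm_command, never from a script. Its argument "steps" is a list of rows, each a list of 7 numbers: the turn, a rotation vector about the tool's x, y, z as a fraction of full scale, then the shift along the tool's x, y, z as a fraction of full scale, then the opening, from 0 (shut) to 1 (fully open). In form: [[rx, ry, rz, tx, ty, tz, claw], ...]. A call has exactly 10 rows; each row is the pose to reach, as a shift and turn from the pose commanded when the call began, along the tool's axes at that moment, turning the shorter way round; what a row does not reach only later rows make up. Full scale, the value 1, is 12 cm for a shift and pi rad for a turn. A row lasts 1/8 s, in which the tool goes at most 62.5 mm and 10.7 degrees, less where a joint would pass 70% of its speed; a pose out of reach is approached as far as the arm can. A call with a number of a shift or a turn outside -1 to 1 is refused whole. A call with a gripper value outside its range is refused whole. The fingers move at their own pace and stop on an object; the grip force is fixed at half the most. Time passes only in rows, so rows that repeat a pose let the fingers close, or fill a call up. It gives the time, the measured TCP pose, the force, the opening and the grip force at its end, in the units of the state.
- env.get_obs(): the state, without advancing time (a new reading comes with each control period).
- env.capture(name): name is "scene" or "top" or "wrist"; returns (picture, depth): 480x640x3 uint8, blue, green, red; 480x640 float32, m along the optical axis (not along the pixel's ray), 0 where there is no reading.
- env.calibration(name): a dict with "vertical_fov" (degrees; the focal length in pixels is half the picture's height over the tangent of half this angle, whatever the lens; pixels are square), "cx", "cy" (the principal point, pixels), "R" (3x3) and "t" (3): a world point X has camera coordinates R X + t; the wrist camera has in their place "hand_eye" (4x4, takes a point from camera to tool coordinates, whose origin is the TCP and whose axes are the flange's). Camera axes: x right, y down, z forward; pixel columns grow to the right and rows downward; lengths in m; the calibration is good to about 2 mm. The wrist camera is an equidistant fisheye: a pixel r from the principal point sees the ray r / f radians off the axis. A picture is of the moment at which its call begins: read the wrist's pose just before it. calibration takes no time and is no camera call.
- env.finish_job(): hands the job in; it is judged then, once.
Trained networks look in the newest picture that a camera, given by its name, has taken for a name from the list of things; names that differ only in an ending like _2 or _b are one class to them, and where a whole thing is asked for, a point or a joint stands for the part that bears it (a point fixed in the world has none). Each returns a list of dicts, best first, with "confidence" (0 to 1); they miss things now and then, are a little off and sometimes report something else, mostly with a low value. They report only what shows in the picture. A call takes as long as a camera call.
- env.cut_out(camera, label): "pixels" (480x640 bool, what is visible of it) and "point" ([column, row] in pixels, amid what is visible of it).
- env.pinpoint(camera, label): "point" ([column, row] in pixels: a listed point, or the origin of a listed thing).
The state is a dict: "clock": time; "q": joint angles; "qd": joint speeds; "joint_efforts": joint torques, N m; "ee_pos": TCP position; "tool_rot": TCP orientation; "contact_force": force on the tool from outside, world axes, zero at the start; "torque": the same for the moment, N m; "finger_gap": finger opening in m; "finger_force": force on a finger pad.
Only numpy, scipy, OpenCV 4.12 (cv2) and the standard library are available. Lean on these libraries where they do the work, as an engineer would, in place of code of your own. Each camera call takes 0.05 s, during which the arm holds its last target. There are 200 camera calls.

## Working session

There is one attempt and no reset: what is moved stays moved. The work goes in short steps, Python scripts to look and compute and a tool call to move; the robot and the scene stay as the last step left them, time stands still between calls to the robot, and variables do not carry over. Pictures are saved under pics/ and viewed, at most 10 in all, crops included, and the job is handed in when it is done.

Besides the shell and the picture viewer there is one more tool, called after "Call:" as a command line: name --pt "numbers of a row" for each row, then --argument value for the rest. arm_command: Moves the arm, as the interface text tells. Its arguments: {"type":"object","properties":{"steps":{"type":"array"}},"required":["steps"]}

```bash
ls; mkdir -p pics; python3 - <<'E'
from rig import env
import cv2,numpy as np
o=env.get_obs();print(o['clock'],o['ee_pos'],o['tool_rot'],o['finger_gap'],env.grip_point_offset)
for c in('scene','top'):
    im,d=env.capture(c);cv2.imwrite(f'pics/{c}0.png',im);np.save(f'pics/{c}0.npy',d)
    k=env.calibration(c);print(c,k)
    for l in('station','groove_floor','divider','stand','pivot','lever_grip','spool','flange','driver'):
        r=env.pinpoint(c,l);print(l,[(np.round(x['point']),round(x['confidence'],2)) for x in r[:2]])
print(env.get_obs()['clock'])
E
```

```text
pics
0.0 [0.27496129 0.56084318 0.23049723] [[-8.97924876e-01  4.40148384e-01 -5.63433075e-04]
 [ 4.40148737e-01  8.97923886e-01 -1.33580371e-03]
 [-8.20318276e-05 -1.44744574e-03 -9.99998949e-01]] 0.08533184979740419 0.0187
scene {'vertical_fov': 50.94890537575327, 'cx': 311.0012538560958, 'cy': 239.13943533287, 'R': array([[-0.78492684,  0.61944863, -0.01316279],
       [ 0.5260399 ,  0.65503937, -0.54240708],
       [-0.32737117, -0.43267403, -0.84001268]]), 't': array([ 0.45353511, -0.19911412,  1.39173152])}
station [(array([340., 295.]), 0.63), (array([376., 290.]), 0.39)]
groove_floor [(array([340., 291.]), 0.95), (array([446., 275.]), 0.66)]
divider [(array([271., 194.]), 0.62), (array([332., 264.]), 0.23)]
stand [(array([272., 197.]), 0.57)]
pivot [(array([370., 289.]), 0.65), (array([446., 399.]), 0.21)]
lever_grip [(array([373., 300.]), 0.66), (array([446., 274.]), 0.63)]
spool [(array([256., 259.]), 0.63), (array([339., 296.]), 0.45)]
flange [(array([444., 397.]), 0.77)]
driver [(array([238., 158.]), 0.79)]
top {'vertical_fov': 53.68068085925645, 'cx': 324.51012509346873, 'cy': 235.9189811848148, 'R': array([[-0.01536815, -0.99987133,  0.00459763],
       [-0.99126626,  0.01463324, -0.13106132],
       [ 0.13097718, -0.00657164, -0.9913636 ]]), 't': array([-0.01130554,  0.57322178,  1.1416025 ])}
station [(array([291., 250.]), 0.88)]
groove_floor [(array([293., 247.]), 0.67), (array([423., 264.]), 0.59)]
divider [(array([421., 264.]), 0.66)]
stand [(array([424., 268.]), 0.86), (array([165., 252.]), 0.52)]
pivot [(array([249., 254.]), 0.67), (array([255., 244.]), 0.64)]
lever_grip [(array([493., 266.]), 0.2)]
spool [(array([368., 210.]), 0.87)]
flange [(array([166., 251.]), 0.96)]
driver [(array([490., 266.]), 0.69)]
1.0
```

View pics/top0.png

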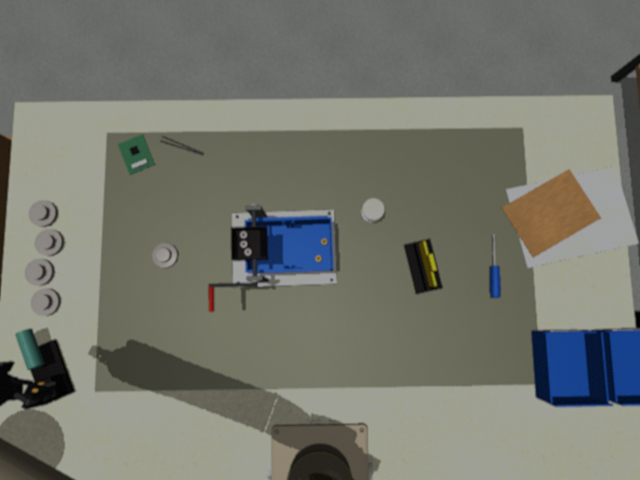

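View pics/scene0.png

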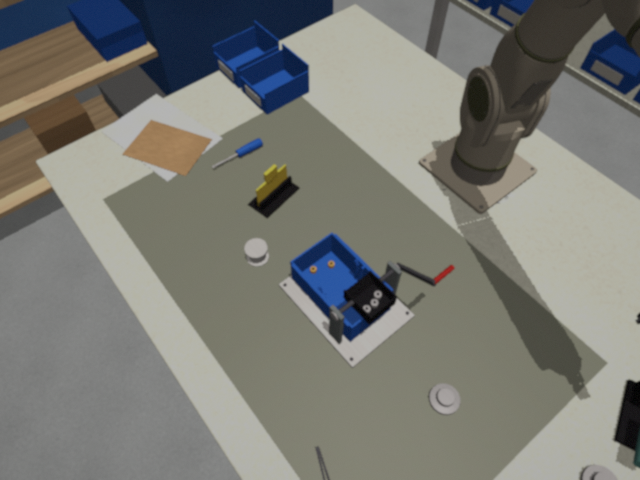

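The top view shows the station at about (285,248), with world +y to the left. The lever's red bar is at (211,298), the divider in its stand at (425,265), the spool at (372,210), the flange at (165,255) and the driver at (494,270). The scene view confirms this. The pan holds 3 steel spacers and there are 2 brass ones in the other compartment. Next I'll measure from depth.

```bash
cat > h.py <<'E'
import numpy as np,cv2
def cloud(k,d):
    f=240/np.tan(np.radians(k['vertical_fov'])/2)
    v,u=np.mgrid[:480,:640]
    P=np.stack([(u-k['cx'])/f*d,(v-k['cy'])/f*d,d],-1)
    return (P-k['t'])@k['R']
def proj(k,X):
    f=240/np.tan(np.radians(k['vertical_fov'])/2)
    c=np.atleast_2d(X)@k['R'].T+k['t'];return c[:,:2]/c[:,2:]*f+[k['cx'],k['cy']]
def rect(P):
    (c,s,a)=cv2.minAreaRect((P*1000).astype(np.float32));return np.round(c,1),np.round(s,1),round(a,2)
E
python3 - <<'E'
from rig import env
from h import *
for c in('top','scene'):
    im=cv2.imread(f'pics/{c}0.png');d=np.load(f'pics/{c}0.npy');W=cloud(env.calibration(c),d)
    h=cv2.cvtColor(im,cv2.COLOR_BGR2HSV).astype(int);H,S,V=h[...,0],h[...,1],h[...,2];ok=d>0
    mid=ok&(abs(W[...,1]-.05)<.16)&(W[...,0]>.35)&(W[...,0]<.8)
    print(c,'table z',np.median(W[(S<90)&mid&(W[...,2]<.005)][:,2]))
    b=mid&(H>100)&(H<130)&(S>120)&(W[...,2]>.08)&(W[...,2]<.1);P=W[b];print('rim',b.sum(),np.median(P[:,2]),rect(P[:,:2]))
    p=mid&(S<60)&(V>120)&(W[...,2]>.004)&(W[...,2]<.018);print('plate',p.sum(),np.median(W[p][:,2]),rect(W[p][:,:2]))
    y=ok&(H>20)&(H<35)&(S>150)&(V>60)&(abs(W[...,1]+.25)<.12)&(W[...,0]<.75)&(W[...,0]>.35)
    for lo,hi in((.1,.12),(.075,.09),(.06,.12)):
        q=y&(W[...,2]>lo)&(W[...,2]<hi)
        if q.sum()>5: print('yel',lo,q.sum(),np.median(W[q],0),rect(W[q][:,:2]))
    r=ok&((H<8)|(H>172))&(S>150)&(W[...,2]>.12)&(W[...,2]<.25)
    print('red',r.sum(),np.median(W[r],0),rect(W[r][:,:2]))
    for l in('spool','flange','driver','stand'):
        m=env.cut_out(c,l)
        if m: q=m[0]['pixels']&ok;print(l,np.round(np.median(W[q],0),3),W[q].min(0).round(3),W[q].max(0).round(3))
E
```

```text
top table z 0.0009108502887035906
rim 676 0.08986893076064048 (array([549.6,  66. ]), array([132.3, 206.2]), 1.18)
plate 1478 0.010132391744851497 (array([496.9,  81.5]), array([295. , 257.2]), 1.24)
yel 0.1 93 [ 0.49879908 -0.26677333  0.11174818] (array([ 500. , -267.7]), array([39.1, 11.5]), 13.46)
yel 0.075 94 [ 0.50668579 -0.26385487  0.08157675] (array([ 498.8, -266.9]), array([107.6,   9. ]), 12.24)
yel 0.06 263 [ 0.49879908 -0.26580151  0.08366651] (array([ 499.8, -267.7]), array([109.1,  11.6]), 13.33)
red 101 [0.42347888 0.22477507 0.19029082] (array([479.7, 214. ]), array([ 16.4, 165.6]), 78.6)
spool [ 0.638 -0.139  0.044] [ 0.613 -0.167 -0.002] [ 0.667 -0.114  0.051]
flange [0.534 0.382 0.013] [0.504 0.355 0.002] [0.565 0.417 0.029]
driver [ 0.465 -0.444  0.022] [ 0.421 -0.454 -0.   ] [ 0.569 -0.432  0.03 ]
stand [ 0.489 -0.255  0.007] [ 0.431 -0.313 -0.002] [ 0.566 -0.225  0.082]
scene table z 0.0002637736118413835
rim 829 0.08862993041460274 (array([549.6,  68.3]), array([143.8, 210.6]), 0.73)
plate 2921 0.009119074034302774 (array([575.2,  50.8]), array([318.2, 449.3]), 89.9)
yel 0.1 75 [ 0.49906859 -0.26166066  0.10844538] (array([ 498. , -263.4]), array([38.1, 11.6]), 14.32)
yel 0.075 101 [ 0.50421548 -0.26063083  0.08119048] (array([ 498. , -262.7]), array([107.6,   8.8]), 11.51)
yel 0.06 317 [ 0.50033017 -0.26149957  0.08076996] (array([ 498.1, -263.4]), array([107.8,  11.6]), 14.32)
red 107 [0.42111993 0.22788382 0.19000615] (array([488.2, 215.5]), array([ 16.5, 189.3]), 79.77)
spool [ 0.64  -0.132  0.042] [ 0.609 -0.165 -0.002] [ 0.662 -0.11   0.049]
flange [0.536 0.389 0.012] [ 0.498  0.357 -0.004] [0.563 0.42  0.029]
driver [ 0.466 -0.439  0.017] [ 0.412 -0.465 -0.005] [ 0.568 -0.426  0.028]
stand [ 0.502 -0.25   0.007] [ 0.425 -0.292 -0.007] [ 0.564 -0.219  0.041]
```

Call:
arm_command --pt "0 0 0 -0.1 -0.1 -0.1 1" --pt "0 0 0 -0.25 -0.25 -0.2 1" --pt "0 0 0 -0.4 -0.4 -0.25 1" --pt "0 0 0 -0.5 -0.5 -0.25 1" --pt "0 0 0 -0.6 -0.65 -0.25 1" --pt "0 0 0 -0.7 -0.75 -0.25 1" --pt "0 0 0 -0.8 -0.85 -0.25 1" --pt "0 0 0 -0.9 -0.95 -0.25 1" --pt "0 0 0 -0.95 -1 -0.25 1" --pt "0 0 0 -0.95 -1 -0.25 1"

```text
clock: 2.65
ee_pos: [0.3249, 0.403, 0.2614]
tool_rot: [[-0.898, 0.441, 0.0], [0.441, 0.898, 0.0], [-0.0, 0.0, -1.0]]
contact_force: [0.2, -0.0, -0.2]
finger_gap: 0.0855
finger_force: 0.0
```

Call:
arm_command --pt "0 0 0 -0.1 -0.1 0 1" --pt "0 0 0 -0.25 -0.25 0 1" --pt "0 0 0 -0.4 -0.4 0 1" --pt "0 0 0 -0.5 -0.5 0 1" --pt "0 0 0 -0.6 -0.65 0 1" --pt "0 0 0 -0.7 -0.75 0 1" --pt "0 0 0 -0.8 -0.85 0 1" --pt "0 0 0 -0.9 -0.95 0 1" --pt "0 0 0 -0.95 -1 0 1" --pt "0 0 0 -0.95 -1 0 1"

```text
clock: 3.9
ee_pos: [0.3744, 0.245, 0.2614]
tool_rot: [[-0.898, 0.441, 0.0], [0.441, 0.898, 0.0], [0.0, 0.0, -1.0]]
contact_force: [0.3, 0.3, -0.1]
finger_gap: 0.0854
finger_force: 0.0
```

Call:
arm_command --pt "0 0 -0.02 -0.1 -0.08 0 1" --pt "0 0 -0.04 -0.25 -0.2 0 1" --pt "0 0 -0.06 -0.4 -0.32 0 1" --pt "0 0 -0.08 -0.55 -0.44 0 1" --pt "0 0 -0.1 -0.65 -0.52 0 1" --pt "0 0 -0.12 -0.75 -0.6 0 1" --pt "0 0 -0.14 -0.85 -0.68 0 1" --pt "0 0 -0.152 -0.95 -0.76 0 1" --pt "0 0 -0.152 -1 -0.8 0 1" --pt "0 0 -0.152 -1 -0.8 0 1"

```text
clock: 5.15
ee_pos: [0.4397, 0.1065, 0.2613]
tool_rot: [[-1.0, -0.021, -0.0], [-0.021, 1.0, 0.0], [0.0, 0.0, -1.0]]
contact_force: [0.9, -0.0, -0.4]
finger_gap: 0.0854
finger_force: 0.0
```

```bash
python3 - <<'E'
from rig import env
from h import *
o=env.get_obs();print(o['ee_pos'],o['tool_rot'])
im,d=env.capture('wrist');cv2.imwrite('pics/w1.png',im);np.savez('pics/w1.npz',d=d,p=o['ee_pos'],R=o['tool_rot']);print(env.calibration('wrist'))
E
```

```text
[0.43974256 0.10654714 0.26126204] [[-9.99786709e-01 -2.06527423e-02 -3.53820641e-05]
 [-2.06527454e-02  9.99786705e-01  9.10906108e-05]
 [ 3.34932464e-05  9.18019187e-05 -9.99999995e-01]]
{'vertical_fov': 65.70646984690485, 'cx': 324.02854659166474, 'cy': 243.31398508041445, 'hand_eye': array([[-1.31759029e-03, -9.56282457e-01, -2.92441664e-01,
         7.38675915e-02],
       [ 9.99998850e-01, -1.04036412e-03, -1.10349125e-03,
         2.24492764e-04],
       [ 7.51003507e-04, -2.92442781e-01,  9.56282728e-01,
        -1.43217447e-01],
       [ 0.00000000e+00,  0.00000000e+00,  0.00000000e+00,
         1.00000000e+00]])}
```

View pics/w1.png

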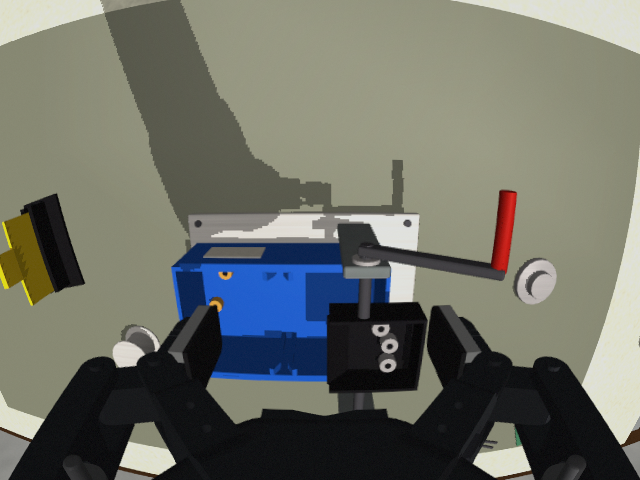

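The wrist view shows the whole station: bin around (280,310), ribs at (275,275) and (285,340), pan at (375,345) with three steel spacers, red bar at (505,230), and the divider at far left (30,255). I'll build the fisheye cloud.

```bash
cat >> h.py <<'E'
def wcloud(k,d,p,R):
    f=240/np.tan(np.radians(k['vertical_fov'])/2)
    v,u=np.mgrid[:480,:640];a=u-k['cx'];b=v-k['cy'];r=np.hypot(a,b)+1e-9;t=np.tan(np.minimum(r/f,1.5))
    P=np.stack([a/r*t*d,b/r*t*d,d],-1);T=k['hand_eye']
    return (P@T[:3,:3].T+T[:3,3])@R.T+p
def hsv(im):
    h=cv2.cvtColor(im,cv2.COLOR_BGR2HSV).astype(int);return h[...,0],h[...,1],h[...,2]
def axis(P):
    c=P.mean(0);w,v=np.linalg.eigh(np.cov((P-c).T));return c.round(4),v[:,-1].round(4),np.ptp((P-c)@v[:,-1]).round(4)
E
cat > wm.py <<'E'
import sys
from rig import env
from h import *
n=sys.argv[1];z=np.load(f'pics/{n}.npz');d=z['d'];im=cv2.imread(f'pics/{n}.png')
W=wcloud(env.calibration('wrist'),d,z['p'],z['R']);H,S,V=hsv(im);ok=d>0.05
X,Y,Z=W[...,0],W[...,1],W[...,2]
r=ok&((H<8)|(H>172))&(S>150)&(Z>.1)
if r.sum()>9:print('red',r.sum(),axis(W[r]))
b=ok&(H>100)&(H<130)&(S>120)&(Z>.084)&(Z<.096)&(X>.4)&(X<.75)
if b.sum()>9:
    P=W[b];print('rim',len(P),np.median(Z[b]),rect(P[:,:2]),[np.percentile(P[:,:2],q,0).round(4) for q in(0.5,99.5)])
p=ok&(S<60)&(V>110)&(Z>.005)&(Z<.014)&(X>.43)&(X<.7)&(Y>-.07)&(Y<.24)
if p.sum()>9:print('plate',p.sum(),np.median(Z[p]),rect(W[p][:,:2]),axis(W[p&(X<.5)]))
y=ok&(H>20)&(H<35)&(S>150)&(V>60)&(Y<-.15)
for lo,hi in((.107,.118),(.078,.086)):
    q=y&(Z>lo)&(Z<hi)
    if q.sum()>9:print('yel',q.sum(),np.median(W[q],0).round(4),rect(W[q][:,:2]))
t=ok&(Z<.004)&(S<100)&(abs(X-.45)<.1);print('table',np.median(Z[t]))
E
python3 wm.py w1
```

```text
red 1331 (array([0.4213, 0.2226, 0.1894]), array([-0.988 ,  0.0923,  0.1237]), np.float64(0.1962))
rim 3541 0.09042532266308156 (array([547.9,  65.6]), array([133.7, 208.2]), 1.15) [array([ 0.4811, -0.0385]), array([0.615 , 0.1678])]
plate 6949 0.010653794230843505 (array([505.8,  83.2]), array([106.2, 262.1]), 1.06) (array([0.4691, 0.0809, 0.0106]), array([-0.0152,  0.9999, -0.001 ]), np.float64(0.2621))
yel 188 [ 0.5024 -0.2644  0.1119] (array([ 497.8, -266.8]), array([39.4, 11.8]), 6.63)
yel 399 [ 0.495  -0.2661  0.0821] (array([ 498.1, -267.5]), array([109.5,   9.7]), 11.85)
table 0.0014288153676619564
```

Call:
arm_command --pt "0 0 0 -0.02 -0.12 0 1" --pt "0 0 0 -0.04 -0.25 0 1" --pt "0 0 0 -0.06 -0.4 0 1" --pt "0 0 0 -0.08 -0.55 0 1" --pt "0 0 0 -0.1 -0.7 0 1" --pt "0 0 0 -0.12 -0.8 0 1" --pt "0 0 0 -0.14 -0.9 0 1" --pt "0 0 0 -0.16 -1 0 1" --pt "0 0 0 -0.16 -1 0 1" --pt "0 0 0 -0.16 -1 0 1"

```text
clock: 6.45
ee_pos: [0.4615, -0.0128, 0.2612]
tool_rot: [[-1.0, -0.022, -0.0], [-0.022, 1.0, 0.0], [0.0, 0.0, -1.0]]
contact_force: [-0.3, 0.8, -0.3]
finger_gap: 0.0854
finger_force: 0.0
```

Call:
arm_command --pt "0 0 0 -0.02 -0.12 0 1" --pt "0 0 0 -0.04 -0.25 0 1" --pt "0 0 0 -0.06 -0.4 0 1" --pt "0 0 0 -0.08 -0.55 0 1" --pt "0 0 0 -0.1 -0.7 0 1" --pt "0 0 0 -0.12 -0.8 0 1" --pt "0 0 0 -0.14 -0.9 0 1" --pt "0 0 0 -0.16 -1 0 1" --pt "0 0 0 -0.16 -1 0 1" --pt "0 0 0 -0.16 -1 0 1"

```text
clock: 7.7
ee_pos: [0.4833, -0.1323, 0.2612]
tool_rot: [[-1.0, -0.022, -0.0], [-0.022, 1.0, 0.0], [0.0, 0.0, -1.0]]
contact_force: [0.3, 0.4, -1.7]
finger_gap: 0.085
finger_force: 0.0
```

Call:
arm_command --pt "0 0 -0.02 -0.02 -0.12 0 1" --pt "0 0 -0.04 -0.04 -0.25 0.05 1" --pt "0 0 -0.06 -0.06 -0.4 0.1 1" --pt "0 0 -0.065 -0.08 -0.55 0.15 1" --pt "0 0 -0.065 -0.1 -0.7 0.2 1" --pt "0 0 -0.065 -0.12 -0.8 0.25 1" --pt "0 0 -0.065 -0.14 -0.9 0.3 1" --pt "0 0 -0.065 -0.16 -1 0.3 1" --pt "0 0 -0.065 -0.16 -1 0.3 1" --pt "0 0 -0.065 -0.16 -1 0.3 1"

```text
clock: 8.95
ee_pos: [0.5052, -0.252, 0.2254]
tool_rot: [[-0.975, -0.224, 0.0], [-0.224, 0.975, 0.0], [-0.0, 0.0, -1.0]]
contact_force: [-0.0, -0.2, 1.4]
finger_gap: 0.0855
finger_force: 0.0
```

```bash
cat > cap.py <<'E'
import sys
from rig import env
from h import *
o=env.get_obs();print(o['clock'],o['ee_pos'],o['tool_rot'].round(4).tolist(),o['contact_force'],o['q'])
n=sys.argv[1];im,d=env.capture('wrist');cv2.imwrite(f'pics/{n}.png',im);np.savez(f'pics/{n}.npz',d=d,p=o['ee_pos'],R=o['tool_rot'])
E
python3 cap.py w2; python3 wm.py w2
```

```text
8.95 [ 0.50522881 -0.25204196  0.22542794] [[-0.9745, -0.2242, 0.0002], [-0.2242, 0.9745, 0.0002], [-0.0003, 0.0002, -1.0]] [-0.01421967 -0.24629804  1.42311318] [-15.24265987  13.64326755  43.71486451  95.57716434  -9.74905905
  74.68138204 133.20798854]
rim 2105 0.09003743854934487 (array([548.4,  63.6]), array([132.8, 207.4]), 1.08) [array([ 0.4822, -0.04  ]), array([0.6134, 0.1668])]
plate 3758 0.01041621393800643 (array([486.3,  46.4]), array([138.5, 268. ]), 27.04) (array([0.4707, 0.0417, 0.0104]), array([-2.250e-02,  9.997e-01, -7.000e-04]), np.float64(0.2463))
yel 731 [ 0.4975 -0.2684  0.1126] (array([ 498.6, -268.2]), array([40.1,  9.2]), 11.97)
yel 473 [ 0.4728 -0.2738  0.0826] (array([ 498.5, -267.4]), array([109.5,   7.7]), 12.41)
table 0.0013771307703976249
```

View pics/w2.png

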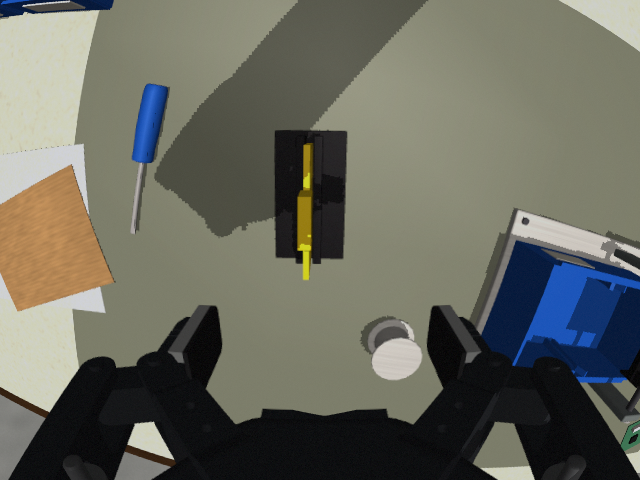

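The divider's tab centre is at (.4986, -.268) with yaw about 12.2°. It shows at about (305,220), below and between the fingers, so I'm descending.

Call:
arm_command --pt "0 0 0.004 0.05 -0.08 0.05 0.7" --pt "0 0 0.004 0.083 -0.118 0.15 0.7" --pt "0 0 0.004 0.083 -0.118 0.3 0.7" --pt "0 0 0.004 0.083 -0.118 0.45 0.7" --pt "0 0 0.004 0.083 -0.118 0.6 0.7" --pt "0 0 0.004 0.083 -0.118 0.75 0.7" --pt "0 0 0.004 0.083 -0.118 0.85 0.7" --pt "0 0 0.004 0.083 -0.118 0.93 0.7" --pt "0 0 0.004 0.083 -0.118 0.95 0.7" --pt "0 0 0.004 0.083 -0.118 0.95 0.7"

```text
clock: 10.25
ee_pos: [0.4987, -0.2685, 0.1115]
tool_rot: [[-0.977, -0.212, 0.0], [-0.212, 0.977, -0.0], [-0.0, -0.0, -1.0]]
contact_force: [0.0, -0.7, -1.1]
finger_gap: 0.0599
finger_force: 0.0
```

Call:
arm_command --pt "0 0 0 0 0 0.1 0.7" --pt "0 0 0 0 0 0.2 0.7" --pt "0 0 0 0 0 0.27 0.7" --pt "0 0 0 0 0 0.27 0.4" --pt "0 0 0 0 0 0.27 0.2" --pt "0 0 0 0 0 0.27 0" --pt "0 0 0 0 0 0.27 0" --pt "0 0 0 0 0 0.27 0" --pt "0 0 0 0 0 0.27 0" --pt "0 0 0 0 0 0.27 0"

```text
clock: 11.5
ee_pos: [0.4989, -0.2685, 0.0793]
tool_rot: [[-0.977, -0.212, 0.001], [-0.212, 0.977, -0.0], [-0.001, -0.0, -1.0]]
contact_force: [0.3, 0.0, 5.6]
finger_gap: 0.0091
finger_force: 59.1
```

Call:
arm_command --pt "0 0 0 0 0 -0.06 0" --pt "0 0 0 0 0 -0.15 0" --pt "0 0 0 0 0 -0.28 0" --pt "0 0 0 0 0 -0.42 0" --pt "0 0 0 0 0 -0.56 0" --pt "0 0 0 0 0 -0.7 0" --pt "0 0 0 0 0 -0.82 0" --pt "0 0 0 0 0 -0.92 0" --pt "0 0 0 0 0 -1 0" --pt "0 0 0 0 0 -1 0"

```text
clock: 12.75
ee_pos: [0.4988, -0.2685, 0.1994]
tool_rot: [[-0.977, -0.212, 0.001], [-0.212, 0.977, -0.0], [-0.001, -0.0, -1.0]]
contact_force: [0.1, 0.1, -1.3]
finger_gap: 0.0095
finger_force: 58.5
```

```bash
cat > go.py <<'E'
import sys
from rig import env
import numpy as np
from scipy.spatial.transform import Rotation as r
# target x y z and direction of tool y (deg)
x,y,z,a=map(float,sys.argv[1:5]);o=env.get_obs();R=o['tool_rot'];a=np.radians(a)
ty=np.array([-0*a+np.cos(a),np.sin(a),0]);tz=np.array([0,0,-1.]);T=np.c_[np.cross(ty,tz),ty,tz]
print(o['clock'],o['ee_pos'].round(4),'rot',(r.from_matrix(R.T@T).as_rotvec()/np.pi).round(4),'shift',(R.T@(np.array([x,y,z])-o['ee_pos'])/.12).round(3),'gap',o['finger_gap'].round(4),o['contact_force'].round(1))
E
python3 go.py .548 .066 .225 91.15; python3 cap.py w3;python3 - <<'E'
from rig import env
from h import *
z=np.load('pics/w3.npz');im=cv2.imread('pics/w3.png');d=z['d'];W=wcloud(env.calibration('wrist'),d,z['p'],z['R'])
L=(W-z['p'])@z['R'];H,S,V=hsv(im);y=(H>20)&(H<35)&(S>150)&(V>60)&(d>.05)&(abs(L[...,1])<.03)
print(y.sum(),rect(L[y][:,:2]),L[y].min(0),L[y].max(0))
for lo in np.arange(-.03,.08,.01):
    q=y&(L[...,2]>lo)&(L[...,2]<lo+.01)
    if q.sum()>20:print(round(lo,3),q.sum(),np.percentile(L[q],[1,50,99],0)[:,:2].round(4).tolist())
E
```

```text
12.75 [ 0.49879745 -0.26846276  0.19940682] [[-0.9773, -0.2118, 0.0008], [-0.2118, 0.9773, -0.0001], [-0.0008, -0.0003, -1.0]] [ 0.09929074  0.05323415 -1.29353199] [-13.47458808  15.29568546  44.11554027  97.37372462 -11.16460892
  71.79984743 135.35767307]
4919 (array([-0.1, -0.8]), array([ 16.7, 111. ]), 86.55) [-0.05566493 -0.00649268 -0.0389515 ] [0.05540904 0.01025071 0.16447735]
-0.03 340 [[0.0193, -0.0048], [0.02, -0.0001], [0.0207, 0.0048]]
-0.02 253 [[0.0195, -0.0046], [0.0201, 0.0003], [0.0206, 0.0047]]
-0.01 1392 [[-0.0539, -0.0037], [0.034, -0.0001], [0.0549, 0.0038]]
0.0 34 [[0.0548, -0.0023], [0.0552, -0.0], [0.0554, 0.0024]]
0.01 35 [[0.055, -0.0022], [0.0551, -0.0001], [0.0553, 0.0025]]
0.02 22 [[0.0549, -0.0023], [0.055, -0.0001], [0.0552, 0.0022]]
0.03 21 [[0.0548, -0.0023], [0.055, -0.0001], [0.0551, 0.0023]]
0.05 26 [[0.0547, -0.0023], [0.0553, -0.0001], [0.0554, 0.0024]]Traceback (most recent call last):
  File "go.py", line 8, in <module>
    print(o['clock'],o['ee_pos'].round(4),'rot',(r.from_matrix(R.T@T).as_rotvec()/np.pi).round(4),'shift',(R.T@(np.array([x,y,z])-o['ee_pos'])/.12).round(3),'gap',o['finger_gap'].round(4),o['contact_force'].round(1))
                                                                                                                                                                   ^^^^^^^^^^^^^^^^^^^^^
AttributeError: 'float' object has no attribute 'round'
```

The divider is held upright and centred within 0.3 mm. Carrying it to the bin.

Call:
arm_command --pt "0 0 0 -0.04 0.12 -0.05 0" --pt "0 0 0 -0.08 0.25 -0.1 0" --pt "0 0 0 -0.13 0.4 -0.15 0" --pt "0 0 0 -0.18 0.55 -0.15 0" --pt "0 0 0 -0.23 0.7 -0.15 0" --pt "0 0 0 -0.27 0.82 -0.15 0" --pt "0 0 0 -0.3 0.92 -0.15 0" --pt "0 0 0 -0.33 1 -0.15 0" --pt "0 0 0 -0.33 1 -0.15 0" --pt "0 0 0 -0.33 1 -0.15 0"

```text
clock: 14.05
ee_pos: [0.5117, -0.1433, 0.2169]
tool_rot: [[-0.977, -0.211, 0.0], [-0.211, 0.977, -0.0], [0.0, -0.0, -1.0]]
contact_force: [-0.1, -0.2, -0.6]
finger_gap: 0.0092
finger_force: 58.5
```

Call:
arm_command --pt "0 0 0 -0.04 0.12 0 0" --pt "0 0 0 -0.08 0.25 0 0" --pt "0 0 0 -0.13 0.4 0 0" --pt "0 0 0 -0.18 0.55 0 0" --pt "0 0 0 -0.23 0.7 0 0" --pt "0 0 0 -0.27 0.82 0 0" --pt "0 0 0 -0.3 0.92 0 0" --pt "0 0 0 -0.33 1 0 0" --pt "0 0 0 -0.33 1 0 0" --pt "0 0 0 -0.33 1 0 0"

```text
clock: 15.3
ee_pos: [0.5251, -0.0177, 0.2169]
tool_rot: [[-0.977, -0.211, 0.0], [-0.211, 0.977, -0.0], [-0.0, -0.0, -1.0]]
contact_force: [0.0, -1.0, -1.3]
finger_gap: 0.0094
finger_force: 58.5
```

```bash
sed -i "s/o\['finger_gap'\].round(4)/o['finger_gap']/" go.py; python3 go.py .548 .066 .215 91.15
```

```text
15.3 [ 0.5251 -0.0177  0.2169] rot [-0.0001  0.      0.0613] shift [-0.334  0.641  0.016] gap 0.009386524503251977 [ 0.  -1.  -1.3]
```

Call:
arm_command --pt "0 0 0.01 -0.04 0.08 0 0" --pt "0 0 0.02 -0.1 0.18 0 0" --pt "0 0 0.03 -0.16 0.3 0 0" --pt "0 0 0.04 -0.22 0.42 0 0" --pt "0 0 0.05 -0.28 0.53 0 0" --pt "0 0 0.061 -0.32 0.6 0 0" --pt "0 0 0.061 -0.334 0.641 0 0" --pt "0 0 0.061 -0.334 0.641 0 0" --pt "0 0 0.061 -0.334 0.641 0 0" --pt "0 0 0.061 -0.334 0.641 0 0"

```text
clock: 16.55
ee_pos: [0.548, 0.0662, 0.217]
tool_rot: [[-1.0, -0.021, 0.0], [-0.021, 1.0, 0.0], [-0.0, 0.0, -1.0]]
contact_force: [0.6, 0.1, -1.4]
finger_gap: 0.0092
finger_force: 58.4
```

```bash
python3 cap.py w4; python3 wm.py w4; python3 - <<'E'
import cv2
im=cv2.imread('pics/w4.png');cv2.imwrite('pics/w4c.png',im)
E
```

```text
16.55 [0.54800938 0.06615412 0.21699722] [[-0.9998, -0.0213, 0.0002], [-0.0213, 0.9998, 0.0001], [-0.0002, 0.0001, -1.0]] [ 0.63133398  0.06117427 -1.35816985] [-40.09969568  10.78777791  32.4351007   97.68873175  -6.02414917
  73.25320155  84.83515204]
red 1566 (array([0.4216, 0.222 , 0.1891]), array([-0.9998, -0.0208, -0.005 ]), np.float64(0.0525))
rim 5692 0.09050910332299163 (array([548.2,  65.7]), array([132.6, 208.2]), 0.99) [array([ 0.4812, -0.0383]), array([0.6148, 0.1679])]
plate 7378 0.010642660940252083 (array([489.2,  82.7]), array([ 72.4, 261.6]), 1.11) (array([0.4703, 0.0646, 0.0106]), array([-2.240e-02, -9.997e-01,  5.000e-04]), np.float64(0.2625))
table 0.0014220343101633143
```

View pics/w4.png

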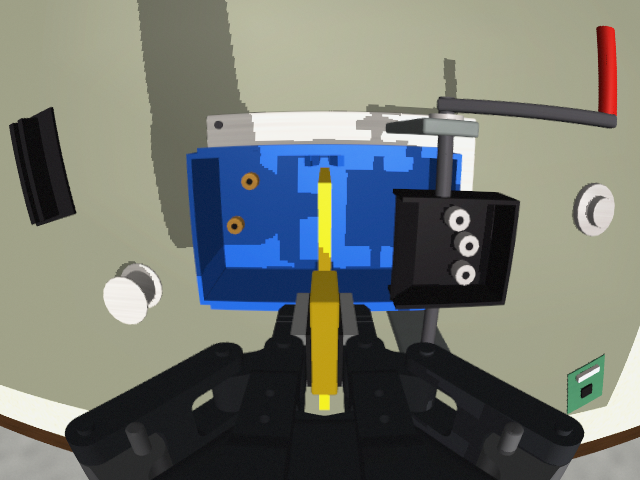

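The divider is above the bin at (325,220) and in line with the near-wall ribs at (305–343,160). A quick numeric check of the ribs comes next.

```bash
python3 - <<'E'
from rig import env
from h import *
z=np.load('pics/w4.npz');im=cv2.imread('pics/w4.png');d=z['d'];W=wcloud(env.calibration('wrist'),d,z['p'],z['R'])
c,s=np.cos(.0197),np.sin(.0197);D=W-[.548,.066,0];x=D[...,0]*c+D[...,1]*s;y=-D[...,0]*s+D[...,1]*c;Z=W[...,2]
H,S,V=hsv(im);b=(H>100)&(H<130)&(S>100)&(d>.05)
for lo,hi in((.086,.096),(.07,.078),(.04,.07)):
    for xa,xb in((-.0565,-.0515),(.0515,.0565)):
        q=b&(Z>lo)&(Z<hi)&(x>xa)&(x<xb)&(abs(y)<.03);
        if q.sum(): print(lo,xa,q.sum(),np.unique((y[q]*1000).round(),return_counts=True))
E
```

```text
0.086 -0.0565 136 (array([-14., -13., -12., -11., -10.,  -9.,  -8.,  -7.,   7.,   8.,   9.,
        10.,  11.,  12.,  13.,  14.]), array([ 7,  7,  7, 12,  7, 14,  6,  6,  8,  7, 14,  7,  6, 14,  7,  7]))
0.04 -0.0565 5 (array([-4.]), array([5]))
```

Call:
arm_command --pt "0 0 0 0 0 0.08 0" --pt "0 0 0 0 0 0.18 0" --pt "0 0 0 0 0 0.28 0" --pt "0 0 0 0 0 0.37 0" --pt "0 0 0 0 0 0.44 0" --pt "0 0 0 0 0 0.52 0" --pt "0 0 0 0 0 0.6 0" --pt "0 0 0 0 0 0.68 0" --pt "0 0 0 0 0 0.74 0" --pt "0 0 0 0 0 0.8 0"

```text
clock: 17.85
ee_pos: [0.5481, 0.0667, 0.1205]
tool_rot: [[-1.0, -0.022, 0.0], [-0.022, 1.0, 0.0], [-0.0, 0.0, -1.0]]
contact_force: [0.2, -0.4, -0.8]
finger_gap: 0.0088
finger_force: 58.4
```

Call:
arm_command --pt "0 0 0 0 0 0.06 0" --pt "0 0 0 0 0 0.11 0" --pt "0 0 0 0 0 0.16 0" --pt "0 0 0 0 0 0.2 0" --pt "0 0 0 0 0 0.23 0" --pt "0 0 0 0 0 0.25 0" --pt "0 0 0 0 0 0.265 0" --pt "0 0 0 0 0 0.275 0" --pt "0 0 0 0 0 0.28 0" --pt "0 0 0 0 0 0.28 0"

```text
clock: 19.1
ee_pos: [0.5481, 0.0667, 0.0874]
tool_rot: [[-1.0, -0.022, 0.0], [-0.022, 1.0, 0.0], [-0.0, 0.0, -1.0]]
contact_force: [-0.1, 0.8, -0.4]
finger_gap: 0.0094
finger_force: 58.6
```

Call:
arm_command --pt "0 0 0 0 0 0 0.35" --pt "0 0 0 0 0 0 0.35" --pt "0 0 0 0 0 0 0.35" --pt "0 0 0 0 0 -0.1 0.35" --pt "0 0 0 0 0 -0.25 0.35" --pt "0 0 0 0 0 -0.4 0.35" --pt "0 0 0 0 0 -0.6 0.35" --pt "0 0 0 0 0 -0.8 0.35" --pt "0 0 0 0 0 -1 0.35" --pt "0 0 0 0 0 -1 0.35"

```text
clock: 20.35
ee_pos: [0.5492, 0.0667, 0.2102]
tool_rot: [[-1.0, -0.022, 0.004], [-0.022, 1.0, 0.002], [-0.004, 0.002, -1.0]]
contact_force: [0.9, 0.9, -0.3]
finger_gap: 0.03
finger_force: 0.0
```

```bash
python3 cap.py w5; python3 go.py .4208 .2255 .23 91.15;python3 - <<'E'
from rig import env
from h import *
z=np.load('pics/w5.npz');im=cv2.imread('pics/w5.png');d=z['d'];W=wcloud(env.calibration('wrist'),d,z['p'],z['R'])
c,s=np.cos(.0197),np.sin(.0197);D=W-[.548,.066,0];L=np.stack([D[...,0]*c+D[...,1]*s,-D[...,0]*s+D[...,1]*c,W[...,2]],-1)
H,S,V=hsv(im);y=(H>20)&(H<35)&(S>150)&(V>60)&(d>.05)&(abs(L[...,1])<.03)
for lo,hi in((.112,.13),(.084,.097)):
    q=y&(L[...,2]>lo)&(L[...,2]<hi);print(q.sum(),np.percentile(L[q],[2,50,98],0).round(4).tolist())
E
```

```text
20.35 [0.54921112 0.0667021  0.2102183 ] [[-0.9998, -0.0215, 0.0042], [-0.0215, 0.9998, 0.0017], [-0.0042, 0.0016, -1.0]] [ 0.93794271  0.90562362 -0.25624455] [-40.13926827  11.07439737  32.5144016   98.248099    -6.28928249
  72.22834889  85.02249668]
20.4 [0.5485 0.0667 0.2087] rot [0.0003 0.0007 0.0005] shift [ 1.035  1.346 -0.178] gap 0.02984517404441245 [0.  0.1 0.3]
863 [[-0.02, -0.0039, 0.1133], [-0.0021, 0.0007, 0.1206], [0.0187, 0.0048, 0.1219]]
509 [[-0.0544, -0.0015, 0.0891], [-0.0257, 0.0008, 0.0907], [0.0537, 0.0031, 0.0943]]
```

The divider is home: panel top at 0.0907, rim at 0.0905, y about 0.7 mm. Heading to the lever.

Call:
arm_command --pt "0 0 0 0 0 -0.1 0.5" --pt "0 0 0 0.1 0.12 -0.2 0.5" --pt "0 0 0 0.2 0.25 -0.2 0.5" --pt "0 0 0 0.32 0.4 -0.2 0.5" --pt "0 0 0 0.45 0.55 -0.2 0.5" --pt "0 0 0 0.55 0.7 -0.2 0.5" --pt "0 0 0 0.65 0.82 -0.2 0.5" --pt "0 0 0 0.75 0.92 -0.2 0.5" --pt "0 0 0 0.8 1 -0.2 0.5" --pt "0 0 0 0.8 1 -0.2 0.5"

```text
clock: 21.65
ee_pos: [0.4492, 0.185, 0.2314]
tool_rot: [[-1.0, -0.023, -0.0], [-0.023, 1.0, 0.0], [0.0, 0.0, -1.0]]
contact_force: [-0.4, 0.6, 0.6]
finger_gap: 0.0432
finger_force: 0.0
```

```bash
python3 go.py .4208 .2255 .23 91.15; python3 cap.py w6; python3 wm.py w6|head -1
```

```text
21.65 [0.4492 0.185  0.2314] rot [ 0.     -0.      0.0009] shift [0.229 0.343 0.012] gap 0.04318931634896692 [-0.4  0.6  0.6]
21.65 [0.44923105 0.18503992 0.23141729] [[-0.9997, -0.023, -0.0001], [-0.023, 0.9997, 0.0001], [0.0001, 0.0001, -1.0]] [-0.40532758  0.5978677   0.6210472 ] [-51.92909774   0.43738615  24.50750904 105.26878289  -0.19575885
  74.33306225  63.94718374]
red 2096 (array([0.4204, 0.2239, 0.1901]), array([-0.9965,  0.0473,  0.0695]), np.float64(0.1927))
```

Call:
arm_command --pt "0 0 0 0.08 0.1 0 0.5" --pt "0 0 0 0.16 0.22 0 0.5" --pt "0 0 0 0.229 0.34 0 0.5" --pt "0 0 0 0.229 0.34 0.12 0.5" --pt "0 0 0 0.229 0.34 0.25 0.5" --pt "0 0 0 0.229 0.34 0.4 0.5" --pt "0 0 0 0.229 0.34 0.5 0.5" --pt "0 0 0 0.229 0.34 0.54 0.5" --pt "0 0 0 0.229 0.34 0.54 0.5" --pt "0 0 0 0.229 0.34 0.54 0.3"

```text
clock: 22.95
ee_pos: [0.4214, 0.2249, 0.167]
tool_rot: [[-1.0, -0.022, 0.001], [-0.022, 1.0, 0.001], [-0.001, 0.001, -1.0]]
contact_force: [-0.3, -0.3, 0.2]
finger_gap: 0.0265
finger_force: 0.0
```

Call:
arm_command --pt "0 0 0 0 0 0 0.1" --pt "0 0 0 0 0 0 0" --pt "0 0 0 0 0 0 0" --pt "0 0 0 0 0 0 0" --pt "0 0 0 0 0 0 0" --pt "0 0 0 0 0 0 0" --pt "0 0 0 0 0 0 0" --pt "0 0 0 0 0 0 0" --pt "0 0 0 0 0 0 0" --pt "0 0 0 0 0 0 0"

```text
clock: 24.2
ee_pos: [0.4213, 0.225, 0.167]
tool_rot: [[-1.0, -0.022, 0.001], [-0.022, 1.0, 0.001], [-0.001, 0.001, -1.0]]
contact_force: [-0.7, 0.1, 5.0]
finger_gap: 0.0098
finger_force: 58.5
```

```bash
python3 - <<'E'
import numpy as np
from rig import env
p=env.get_obs()['ee_pos'];D=p[:2]-[.548,.066];s,c=np.sin(.0197),np.cos(.0197);print('station',D[0]*c+D[1]*s,-D[0]*s+D[1]*c,p[2],env.get_obs()['clock'])
th=np.linspace(0,1.92,31);y=75+100*np.cos(np.pi/6+th);z=135+100*np.sin(np.pi/6+th)
for k in range(3):
    i=np.arange(10*k+1,10*k+11);print(np.c_[(y[i]-y[10*k])/120,-(z[i]-z[10*k])/120].round(3).tolist())
E
```

```text
station -0.12350775717334969 0.16143691775767494 0.16704821591188315 24.2
[[-0.028, -0.045], [-0.059, -0.089], [-0.093, -0.13], [-0.129, -0.169], [-0.168, -0.206], [-0.209, -0.24], [-0.252, -0.271], [-0.297, -0.3], [-0.343, -0.326], [-0.392, -0.349]]
[[-0.05, -0.02], [-0.1, -0.036], [-0.152, -0.049], [-0.205, -0.059], [-0.257, -0.065], [-0.311, -0.068], [-0.364, -0.067], [-0.417, -0.064], [-0.47, -0.056], [-0.522, -0.046]]
[[-0.051, 0.014], [-0.102, 0.031], [-0.151, 0.052], [-0.199, 0.075], [-0.245, 0.102], [-0.29, 0.131], [-0.332, 0.163], [-0.373, 0.198], [-0.411, 0.236], [-0.446, 0.275]]
```

Call:
arm_command --pt "0 0 0 0 -0.028 -0.045 0" --pt "0 0 0 0 -0.059 -0.089 0" --pt "0 0 0 0 -0.093 -0.13 0" --pt "0 0 0 0 -0.129 -0.169 0" --pt "0 0 0 0 -0.168 -0.206 0" --pt "0 0 0 0 -0.209 -0.24 0" --pt "0 0 0 0 -0.252 -0.271 0" --pt "0 0 0 0 -0.297 -0.3 0" --pt "0 0 0 0 -0.343 -0.326 0" --pt "0 0 0 0 -0.392 -0.349 0"

```text
clock: 25.45
ee_pos: [0.4223, 0.181, 0.2105]
tool_rot: [[-1.0, -0.024, 0.002], [-0.024, 1.0, 0.006], [-0.002, 0.006, -1.0]]
contact_force: [-3.1, 12.1, 9.4]
finger_gap: 0.01
finger_force: 58.4
```

Call:
arm_command --pt "0 0 0 0 -0.05 -0.02 0" --pt "0 0 0 0 -0.1 -0.036 0" --pt "0 0 0 0 -0.152 -0.049 0" --pt "0 0 0 0 -0.205 -0.059 0" --pt "0 0 0 0 -0.257 -0.065 0" --pt "0 0 0 0 -0.311 -0.068 0" --pt "0 0 0 0 -0.364 -0.067 0" --pt "0 0 0 0 -0.417 -0.064 0" --pt "0 0 0 0 -0.47 -0.056 0" --pt "0 0 0 0 -0.522 -0.046 0"

```text
clock: 26.7
ee_pos: [0.4238, 0.1158, 0.2153]
tool_rot: [[-1.0, -0.022, 0.001], [-0.022, 1.0, 0.002], [-0.001, 0.002, -1.0]]
contact_force: [-3.1, 2.4, 8.5]
finger_gap: 0.0098
finger_force: 62.9
```

Call:
arm_command --pt "0 0 0 0 -0.051 0.014 0" --pt "0 0 0 0 -0.102 0.031 0" --pt "0 0 0 0 -0.151 0.052 0" --pt "0 0 0 0 -0.199 0.075 0" --pt "0 0 0 0 -0.245 0.102 0" --pt "0 0 0 0 -0.29 0.131 0" --pt "0 0 0 0 -0.332 0.163 0" --pt "0 0 0 0 -0.373 0.198 0" --pt "0 0 0 0 -0.405 0.23 0" --pt "0 0 0 0 -0.435 0.265 0"

```text
clock: 27.95
ee_pos: [0.4248, 0.0629, 0.1821]
tool_rot: [[-1.0, -0.022, 0.001], [-0.022, 1.0, 0.001], [-0.001, 0.001, -1.0]]
contact_force: [-6.0, 12.5, 29.2]
finger_gap: 0.0098
finger_force: 67.8
```

```bash
python3 - <<'E'
import numpy as np
from rig import env
o=env.get_obs();p=o['ee_pos'];D=p[:2]-[.548,.066];s,c=np.sin(.0197),np.cos(.0197);y=-D[0]*s+D[1]*c
print('station',D[0]*c+D[1]*s,y,p[2]+.0187,o['clock'],'theta',np.arctan2(p[2]+.0187-.135,y-.075)-np.pi/6)
E
python3 cap.py w7; python3 wm.py w7
```

```text
station -0.12324109929727499 -0.0006982731950015476 0.2007629445311447 27.95 theta 1.9027141598953299
27.95 [0.42479657 0.06287417 0.18206294] [[-0.9998, -0.0218, 0.0006], [-0.0218, 0.9998, 0.0006], [-0.0006, 0.0006, -1.0]] [-5.95666823 12.47140404 29.22598806] [-46.44274394  -6.26866716  30.49678003 116.69534343   3.38266159
  68.70517384  73.92483742]
red 3695 (array([0.4205, 0.0628, 0.2061]), array([-0.9995, -0.0097, -0.0302]), np.float64(0.0575))
rim 1724 0.09047168114579165 (array([501.3,  55.3]), array([ 79.3, 214.2]), 15.19) [array([ 0.4803, -0.0389]), array([0.5646, 0.1657])]
plate 8382 0.010657087267319787 (array([513.1,  82.5]), array([122.7, 262.5]), 0.7) (array([0.4689, 0.0802, 0.0106]), array([-0.0043,  1.    , -0.001 ]), np.float64(0.2624))
table 0.0014770372810405108
```

View pics/w7.png

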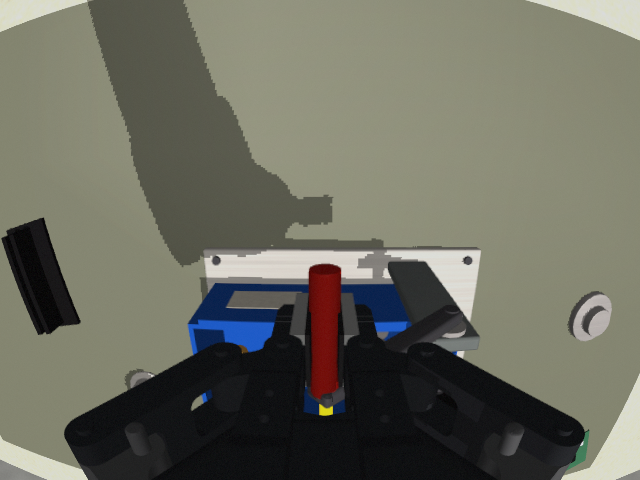

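The lever (red bar at (325,330)) is at its stop, joint about 1.9. Releasing, raising and checking the spacers.

Call:
arm_command --pt "0 0 0 0 0 0 0.4" --pt "0 0 0 0 0 0 0.4" --pt "0 0 0 0 0 0 0.4" --pt "0 0 0 0 0 -0.1 0.4" --pt "0 0 0 0 0 -0.2 0.4" --pt "0 0 0 0 0 -0.35 0.4" --pt "0 0 0 0 0 -0.5 0.4" --pt "0 0 0 0 0 -0.65 0.4" --pt "0 0 0 0 0 -0.75 0.4" --pt "0 0 0 0 0 -0.75 0.4"

```text
clock: 29.25
ee_pos: [0.425, 0.063, 0.273]
tool_rot: [[-1.0, -0.022, 0.001], [-0.022, 1.0, 0.001], [-0.002, 0.001, -1.0]]
contact_force: [0.5, 0.2, -0.9]
finger_gap: 0.0344
finger_force: 0.0
```

Call:
arm_command --pt "0 0 0 0 0.05 0 0.4" --pt "0 0 0 0 0.15 0 0.4" --pt "0 0 0 0 0.25 0 0.4" --pt "0 0 0 0 0.4 0 0.4" --pt "0 0 0 0 0.5 0 0.4" --pt "0 0 0 0 0.6 0 0.4" --pt "0 0 0 0 0.7 0 0.4" --pt "0 0 0 0 0.8 0 0.4" --pt "0 0 0 0 0.85 0 0.4" --pt "0 0 0 0 0.85 0 0.4"

```text
clock: 30.5
ee_pos: [0.4224, 0.1651, 0.2721]
tool_rot: [[-1.0, -0.022, 0.0], [-0.022, 1.0, -0.0], [-0.0, -0.0, -1.0]]
contact_force: [0.1, -0.0, 0.2]
finger_gap: 0.0338
finger_force: 0.0
```

```bash
python3 cap.py w8; python3 - <<'E'
from rig import env
from h import *
for c in('scene','top','wrist'):
    im,d=env.capture(c)
    if c!='wrist': cv2.imwrite(f'pics/{c}9.png',im)
    k=env.calibration(c);o=env.get_obs()
    W=cloud(k,d) if c!='wrist' else wcloud(k,d,o['ee_pos'],o['tool_rot'])
    for l in('steel1','brass1','divider'):
        for m in env.cut_out(c,l):
            P=np.median(W[m['pixels']&(d>0)],0);D=P-[.548,.066,0];a=.0197
            print(c,l,round(m['confidence'],2),np.round(m['point']),(D[:2]@[[1,-a],[a,1]]).round(3),P[2].round(3))
a=cv2.imread('pics/scene9.png')[220:350,270:430];b=cv2.imread('pics/top9.png')[190:320,200:360]
cv2.imwrite('pics/cmp.png',cv2.resize(np.vstack([np.hstack([a,b])]),None,fx=2.5,fy=2.5))
E
```

```text
30.5 [0.42237604 0.16508818 0.2720658 ] [[-0.9998, -0.0221, 0.0], [-0.0221, 0.9998, -0.0001], [-0.0, -0.0001, -1.0]] [ 0.11286548 -0.04096269  0.15023039] [-51.58793685  -5.64138922  23.02657011 105.61190992   2.24797736
  79.59372025  62.20027561]
scene steel1 0.37 [351. 312.] [0.02  0.058] 0.025
scene steel1 0.22 [373. 284.] [-0.008  0.079] 0.175Traceback (most recent call last):
  File "<stdin>", line 9, in <module>
ValueError: it knows: brass1_center, brass2_center, cradle, divider, driver, flange, groove_floor, lever_grip, pivot, spool, stand, station, steel, steel1_center, steel2_center, steel3_center
```

View pics/w8.png

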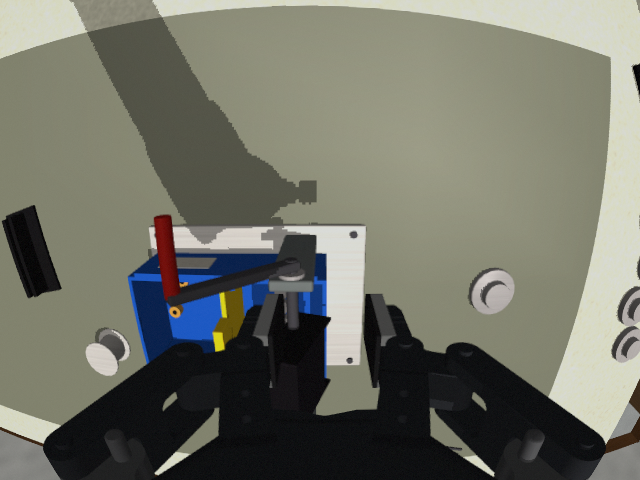

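The wrist view shows the lever over the bin, the divider (yellow, 225,320) in place and the pan tipped. It hides the steel spacers, so I'll check the other cameras.

```bash
python3 - <<'E'
from rig import env
from h import *
for c in('scene','top'):
    im,d=env.capture(c);cv2.imwrite(f'pics/{c}9.png',im)
    k=env.calibration(c);W=cloud(k,d)
    for l in('steel1_center','brass1_center','divider'):
        for m in env.cut_out(c,l):
            P=np.median(W[m['pixels']&(d>0)],0);D=P-[.548,.066,0];a=.0197
            print(c,l,round(m['confidence'],2),np.round(m['point']),(D[:2]@[[1,-a],[a,1]]).round(3),P[2].round(3))
a=cv2.imread('pics/scene9.png')[220:350,270:430];b=cv2.imread('pics/top9.png')[190:320,200:360]
cv2.imwrite('pics/cmp.png',cv2.resize(np.hstack([a,b]),None,fx=2.5,fy=2.5))
E
```

```text
scene steel1_center 0.64 [352. 296.] [0.011 0.07 ] 0.035
scene brass1_center 0.4 [347. 310.] [0.02  0.058] 0.025
top divider 0.51 [287. 241.] [-0.001 -0.001] 0.092
```

View pics/cmp.png

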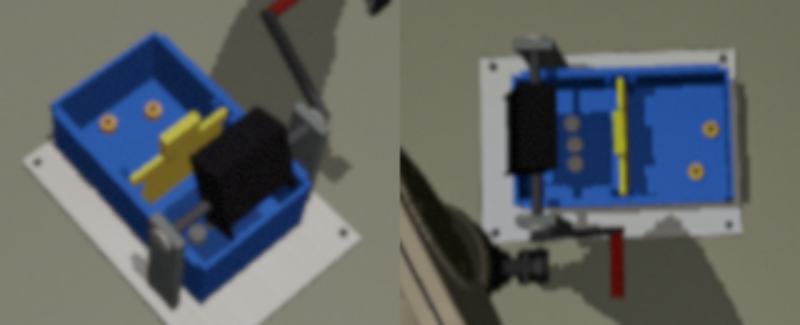

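The top view shows three steel spacers in a row between the divider and the pan, at crop (573,123/143/163). The two brass ones are on the other side. Checking the steel heights.

```bash
python3 - <<'E'
from rig import env
from h import *
im,d=env.capture('top');W=cloud(env.calibration('top'),d)
for r in(239,247,255):
    D=np.median(W[r-1:r+2,268:271].reshape(-1,3),0);print((D-[.548,.066,0]).round(3))
E
```

```text
[0.021 0.053 0.027]
[0.001 0.053 0.027]
[-0.02   0.053  0.025]
```

All three are at rest on the bin floor (tops at z about 26 mm), and the arm is clear. Handing in.

```bash
python3 -c "
from rig import env
print(env.finish_job())"
```

```text
the job is handed in; nothing more can be done
None
```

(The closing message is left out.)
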